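Unhook the full waste bin from its bench stand

TASK

The red waste bin hung on the blue bench stand is full. Draw the catch back by its red knob until it is clear of the bin's hanger plate, slide the bin up along its keyhole slots until the stud heads stand in the wide ends, take it off forward, and stand it upright and flat near the middle of the yellow tray, without dropping or tipping it over or knocking anything else about.

Things in the scene. Friction and masses are not known exactly. Their poses are not given: they have to be found in the camera images.
- bin_stand: Blue steel bench stand, fixed. Origin on the bench under the front face of its upright panel; -x is the way that face looks (forward, to the robot's side), +y left seen from there. Panel 6 mm thick, from y -75 to +112, top edge 232 mm up; foot plate 8 mm thick from 65 mm ahead of the face to 65 mm behind it
- stud (a point): Centre of the head of the left of two steel studs on the panel (stand's y +30 and -30, 201 mm up; axes of the point are the stand's). Neck 8 mm diameter; head 16 mm diameter, 4 mm thick, 7.5 to 11.5 mm ahead of the panel's face
- catch (a joint): Sliding steel catch bolt on the panel above the left shoulder of the bin's plate. 0 = shut: covers the outer 17 mm of the shoulder, so the bin can rise only 1 or 2 mm. Grows (m) as it is drawn along the stand's +y; clear of the plate from 0.018, end stop 0.024. Friction about 1.5 N, no spring, stays where left
- catch_knob (a point): Centre of the catch's grip: upright round red knob, 12 mm diameter, 31 mm long, 6 mm ahead of the panel's face; the point lies 15 mm below its top and 29 mm above the panel's top edge. Moves along the stand's +y with the catch; axes are the stand's
- bin: Red waste bin with grey lid (fixed shut) in an aluminium hanger, 0.26 to 0.47 kg. Origin at the centre of its underside, z up. On plan x -52 (lid front) to +60, y -55 to +55; the hanger's back plate is 4 mm thick, x +56 to +60, from the underside up to shoulders at 172 mm. Centre of mass about 13 mm behind (+x of) the origin. Hung, its axes are the stand's and its underside is 45 mm up
- slot_wide (a point): Centre of the round wide end (24 mm diameter) of the left of two keyhole slots in the bin's plate (bin y +30 and -30, z 134 mm). The narrow part, 10 mm wide, runs up from it; hung, the stud necks lie in its top, 22 mm above this point. Raise the bin 22 mm (+-3) to let the heads pass, then bring it at least 15 mm forward, along the stand's -x. At 30 mm the necks meet the holes' lower ends
- bin_grip (a point): Centre of the green grip tab over the bin: upright slab 10 mm thick in the bin's x, 40 mm wide in its y, 46 mm tall, on an arm from the top of the back plate; at [30, 0, 211] mm in the bin's frame, 24 mm below the tab's top. Hung, it is 31 mm ahead of the panel's face and reaches 48 mm above the panel's top edge, so it can be pinched front and back from above; axes are the bin's
- tray_floor (a point): Centre of the inner floor (4 mm above the bench) of the square yellow tray, fixed; 160 mm inside, 168 mm outside, rim 27 mm above the bench; x and y axes along its sides, carrying grips on the two y sides
- reagent_amber: amber reagent bottle with black cap, 54 mm wide, 108 mm tall, bystander; origin at the centre of its underside
- swab_cup: cup of swabs, 44 mm wide, 111 mm tall, bystander; origin at the centre of its underside
- timer: small white timer lying flat, 62 x 62 x 15 mm, bystander; origin at the centre of its underside
- control_pos: small white dropper bottle with red cap, 25 mm wide, 57 mm tall, bystander; origin at the centre of its underside

How it is judged:
By the outcome, as a careful person would: the job done as asked, in the order asked, and still so for the second after the job is handed in, with the robot touching nothing.
It also fails if it takes over 54 s, if anything falls off the work surface, if the arm or the gripper's body presses on something with over 40 N, if the wrist force passes 120 N, or if a joint passes its speed limit or range.

ROBOT

A 6-joint arm with a two-finger parallel gripper is mounted at the origin on a cart in front of the work surface, level with it; the furniture and walls round the work are solid. World frame = base frame: x ahead of the robot, y to its left, z up, the work surface at z = 0. Lengths are in mm, angles in degrees, forces in N, time in s.
With the tool pointing down it reaches from about 300 to 750 mm from the base axis. Payload 8.5 kg.
Tool frame: the origin (TCP) lies midway between the tips of the shut fingers; the grasp point (between the pads) lies 19 mm behind it; z points along the fingers, y is the line along which they close (so a half turn about z gives the same grasp; the last joint's range is limited). The gripper opens to 85 mm and grips with 20 to 120 N. Pads are 22 mm wide; open, the fingers measure 114 mm over their backs; the gripper's body (76 mm by 85 mm) begins 54 mm behind the grasp point. The pads swing forward as they close: fully open they stand 13 mm farther back than shut.
Start: joints at [63.467, 21.807, 74.336, -0, 83.858, -12.336], TCP at [134.892, 533.183, 231.322] pointing down, gripper open.
Joint ranges: [-178.18, 178.18], [-50.72, 133.34], [12.68, 142.11], [-81.47, 261.47], [9.98, 163.14], [-165.26, 165.26]. Speed limits (degrees/s): [136.94, 136.94, 180, 180, 180, 180].

INTERFACE

Orientations are given as a 3x3 rotation matrix whose columns are the frame's x, y, z axes.
In Python, from workcell import env, eyes, order, spot_in, outline_of gives the robot as it stands. The module is installed in compiled form; this text tells all that it offers.
- The arm moves only by the tool step_arm, never from a script. Its argument "motion" is a list of rows, each a list of 5 numbers: the closure in counts, from 0 (fully open) to 255 (shut), then the shift along the tool's x, y, z in cm, then the turn about the tool's z in degrees. A call has 1 to 5 rows; each row is the pose to reach, as a shift and turn from the pose commanded when the call began, along the tool's axes at that moment; what a row does not reach only later rows make up. A row lasts 1/12 s, in which the tool goes at most 41.7 mm and 7.16 degrees, less where a joint would pass 70% of its speed; a pose out of reach is approached as far as the arm can. A call with a gripper value outside its range is refused whole. The fingers move at their own pace and stop on an object; "newtons" is the grip in N (left out, the last holds). Time passes only in rows, so rows that repeat a pose let the fingers close. It gives the time, the measured TCP pose, the force, the opening and the grip force at its end, in the units of the state.
- env.sense(): the state, without advancing time (a new reading comes with each control period).
- eyes.get_image(name): name is "scene" or "top" or "wrist"; returns the picture (420x560x3 uint8, red, green, blue); there is no depth.
- eyes.camera_params(name): a dict with "mtx" (3x3 intrinsics, pixels), "R" (3x3) and "t" (3): a world point X has camera coordinates R X + t. Camera axes: x right, y down, z forward; pixel columns grow to the right and rows downward; lengths in mm; the calibration is good to about 2 mm. A picture is of the moment at which its call begins: read the wrist's pose just before it. camera_params takes no time and is no camera call; for the wrist camera it gives the pose at the moment of the call.
- order.sign_off(): hands the job in; it is judged then, once.
Trained networks look in the newest picture that a camera, given by its name, has taken for a name from the list of things; names that differ only in an ending like _2 or _b are one class to them, and where a whole thing is asked for, a point or a joint stands for the part that bears it (a point fixed in the world has none). Each returns a list of dicts, best first, with "score" (0 to 1); they miss things now and then, are a little off and sometimes report something else, mostly with a low value. They report only what shows in the picture. A call takes as long as a camera call.
- spot_in(target, camera): "rect" ([centre column, centre row, width, height] in pixels, round what is visible of it).
- outline_of(target, camera): "region" (420x560 bool, what is visible of it) and "rect" ([centre column, centre row, width, height] in pixels, round what is visible of it).
The state is a dict: "t": time; "joints": joint angles; "qd": joint speeds; "joint_efforts": joint torques, N m; "tcp_pos": TCP position; "orientation": TCP orientation; "wrist_force": force on the tool from outside, world axes, zero at the start; "moment": the same for the moment, N m; "opening": opening from 0.0 (shut) to 1.0 (fully open); "finger_force": force on a finger pad.
Only numpy, scipy, OpenCV 4.12 (cv2) and the standard library are available. Lean on these libraries where they do the work, as an engineer would, in place of code of your own. Each camera call takes 0.05 s, during which the arm holds its last target. There are 200 camera calls.

## Working session

There is one attempt and no reset: what is moved stays moved. The work goes in short steps, Python scripts to look and compute and a tool call to move; the robot and the scene stay as the last step left them, time stands still between calls to the robot, and variables do not carry over. Pictures are saved under pics/ and viewed, at most 10 in all, crops included, and the job is handed in when it is done.

Besides the shell and the picture viewer there is one more tool, called after "Request:" by a JSON object that holds its "op" and its "data". step_arm: Moves the arm, as the interface text tells. Its arguments: {"type":"object","properties":{"motion":{"type":"array"},"newtons":{"type":"number"}},"required":["motion"]}

```bash
mkdir -p pics; python3 - <<'E'
from workcell import env, eyes, spot_in, outline_of
import cv2, numpy as np
s=env.sense(); print(s['t'],s['tcp_pos'],np.round(s['orientation'],3).tolist(),s['opening'])
ims=[]
for c in ['scene','top']:
    im=eyes.get_image(c); cv2.imwrite(f'pics/{c}0.png',im[:,:,::-1])
    p=eyes.camera_params(c); print(c,np.round(p['mtx'],1).tolist(),np.round(p['R'],3).tolist(),np.round(p['t'],1).tolist())
    for n in ['catch_knob','bin_grip','bin','bin_stand','tray_floor','reagent_amber','swab_cup','timer','control_pos','stud']:
        try:
            r=spot_in(n,c); print(n,[(round(d['score'],2),np.round(d['rect']).tolist()) for d in r[:2]])
        except Exception as e: print(n,e)
E
```

```text
0.0 [134.74826739 532.92077695 230.70492265] [[-0.969, 0.245, -0.001], [0.245, 0.969, -0.001], [0.0, -0.001, -1.0]] 0.9967396130782926
scene [[454.4, 0.0, 278.4], [0.0, 454.4, 219.3], [0.0, 0.0, 1.0]] [[-0.971, -0.237, 0.025], [-0.132, 0.445, -0.886], [0.198, -0.864, -0.463]] [590.4, 109.3, 1290.7]
catch_knob [(0.51, [298.0, 168.0, 6.0, 14.0])]
bin_grip [(0.95, [321.0, 194.0, 53.0, 86.0])]
bin [(0.75, [322.0, 192.0, 48.0, 85.0])]
bin_stand [(0.63, [296.0, 207.0, 58.0, 97.0])]
tray_floor [(0.82, [285.0, 297.0, 80.0, 57.0])]
reagent_amber [(0.97, [215.0, 254.0, 21.0, 44.0])]
swab_cup [(0.53, [222.0, 246.0, 16.0, 28.0])]
timer [(0.65, [353.0, 276.0, 28.0, 14.0])]
control_pos [(0.61, [225.0, 326.0, 14.0, 20.0])]
stud [(0.57, [295.0, 208.0, 58.0, 100.0])]
top [[500.2, 0.0, 281.9], [0.0, 500.2, 216.8], [0.0, 0.0, 1.0]] [[-0.02, -1.0, -0.016], [-0.998, 0.021, -0.052], [0.052, 0.015, -0.999]] [269.5, 527.9, 1132.4]
catch_knob [(0.45, [369.0, 207.0, 28.0, 12.0])]
bin_grip [(0.55, [398.0, 242.0, 70.0, 66.0])]
bin [(0.79, [398.0, 240.0, 66.0, 59.0])]
bin_stand [(0.88, [390.0, 212.0, 112.0, 58.0])]
tray_floor [(0.62, [245.0, 229.0, 92.0, 81.0])]
reagent_amber [(0.87, [272.0, 134.0, 24.0, 26.0])]
swab_cup [(0.6, [308.0, 131.0, 20.0, 19.0])]
timer [(0.55, [305.0, 293.0, 32.0, 30.0])]
control_pos [(0.4, [178.0, 188.0, 16.0, 14.0]), (0.38, [366.0, 208.0, 43.0, 12.0])]
stud [(0.86, [390.0, 211.0, 110.0, 63.0])]
```

View pics/scene0.png

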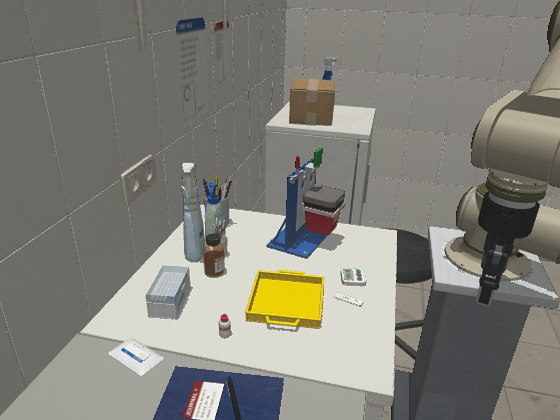

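View pics/top0.png

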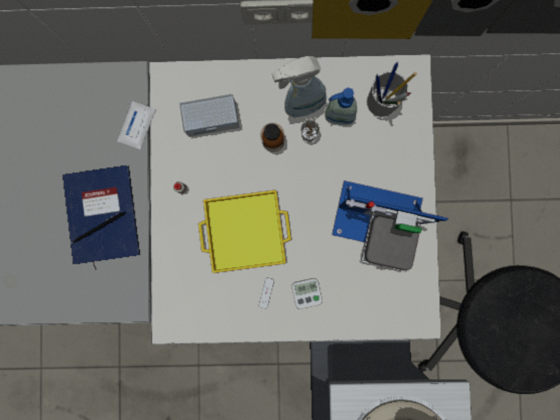

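The scene view shows the bin on the stand's side facing the robot, with the red knob near (298,162), the green tab near (318,157) and the tray near (286,298). In the top view the knob is near (370,205), the tab near (408,228) and the tray near (245,231).

```bash
cat > h.py <<'E'
import numpy as np, cv2
from workcell import env, eyes, spot_in, outline_of
def ray(c,uv,p=None):
    p=p or eyes.camera_params(c); R,t=np.array(p['R']),np.array(p['t'])
    d=R.T@np.linalg.solve(p['mtx'],[uv[0],uv[1],1.]); return -R.T@t,d
def atz(c,uv,z,p=None):
    o,d=ray(c,uv,p); return o+d*(z-o[2])/d[2]
def tri(rs):
    A=sum(np.eye(3)-np.outer(d,d)/(d@d) for o,d in rs); b=sum((np.eye(3)-np.outer(d,d)/(d@d))@o for o,d in rs)
    return np.linalg.solve(A,b)
def proj(p,X):
    q=np.array(p['mtx'])@(np.array(p['R'])@X+p['t']); return q[:2]/q[2]
def blobs(im,kind,win=None,amin=8):
    h=cv2.cvtColor(im,cv2.COLOR_RGB2HSV).astype(int); H,S,V=h[...,0],h[...,1],h[...,2]
    m={'green':(abs(H-65)<20)&(S>120)&(V>50),'red':((H<6)|(H>174))&(S>140)&(V>70),'yellow':(abs(H-27)<8)&(S>120)&(V>80),'blue':(abs(H-110)<12)&(S>140)&(V>40)}[kind].astype(np.uint8)
    if win: w=np.zeros_like(m); w[win[1]:win[3],win[0]:win[2]]=1; m=m*w
    n,l,st,c=cv2.connectedComponentsWithStats(m)
    return [(np.round(c[i],1).tolist(),st[i].tolist(),(l==i).astype(np.uint8)) for i in range(1,n) if st[i][4]>=amin]
E
python3 - <<'E'
from h import *
for c,w in [('top',(325,170,455,280)),('scene',(265,140,350,250))]:
    im=cv2.imread(f'pics/{c}0.png')[:,:,::-1].copy()
    for k in ['green','red','blue']:
        for b in blobs(im,k,w):
            print(c,k,b[:2],cv2.minAreaRect(cv2.findNonZero(b[2])))
im=cv2.imread('pics/top0.png')[:,:,::-1].copy()
b=max(blobs(im,'yellow',(190,180,300,290)),key=lambda b:b[1][4]); 
m=cv2.morphologyEx(b[2],cv2.MORPH_OPEN,np.ones((31,31)))
r=cv2.minAreaRect(cv2.findNonZero(m));print(r)
for q in cv2.boxPoints(r): print(atz('top',q,25).round(1))
print('tray',atz('top',r[0],25).round(1))
for n,uv,z in [('amber',(272,134),100),('cup',(310,131),100),('timer',(306,293),10),('ctrl',(179,187),50),('knob',(370,205),270),('tab',(408,228),275)]: print(n,atz('top',uv,z).round(1))
big=cv2.resize(im[170:280,325:455,::-1],None,fx=6,fy=5.4,interpolation=cv2.INTER_CUBIC); cv2.imwrite('pics/crop.png',big)
E
```

```text
top green ([409.6, 228.2], [399, 224, 22, 9, 118]) ((409.4490661621094, 228.27169799804688), (21.746047973632812, 5.651515007019043), 10.619654655456543)
top red ([370.5, 204.2], [368, 202, 6, 6, 26]) ((370.60003662109375, 204.1999969482422), (4.4721360206604, 5.366563320159912), 63.43495178222656)
top blue ([370.4, 208.5], [333, 182, 114, 60, 2325]) ((390.63531494140625, 219.14117431640625), (108.03137969970703, 54.44955062866211), 12.528807640075684)
scene green ([317.2, 156.8], [314, 148, 8, 19, 117]) ((317.5, 157.0), (18.0, 7.0), 90.0)
scene red ([297.2, 161.6], [296, 156, 4, 13, 39]) ((297.5, 162.0), (12.0, 3.0), 90.0)
scene red ([318.9, 222.9], [305, 211, 32, 24, 487]) ((318.6245422363281, 223.53323364257812), (32.78757095336914, 17.971969604492188), 14.931416511535645)
scene blue ([305.9, 163.6], [299, 158, 15, 12, 30]) ((306.14093017578125, 163.70135498046875), (2.293849229812622, 17.777332305908203), 55.00797653198242)
scene blue ([290.2, 192.0], [283, 172, 15, 52, 161]) ((290.5713195800781, 197.6801300048828), (10.69875717163086, 51.76119613647461), 4.969740867614746)
scene
[... 190 characters left out ...]
3, 8]) ((312.2941589355469, 233.3235321044922), (5.093247413635254, 1.9402848482131958), 14.03624439239502)
scene blue ([305.0, 245.7], [287, 238, 31, 12, 154]) ((302.0, 243.5), (30.0, 11.0), -0.0)
scene blue ([275.4, 246.3], [267, 242, 18, 8, 46]) ((275.8500061035156, 245.9500274658203), (17.39252471923828, 3.7947328090667725), 18.43494987487793)
((244.1505584716797, 231.08091735839844), (74.0458984375, 73.95108795166016), 84.5596694946289)
[580.3 436.2  25. ]
[592.7 267.5  25. ]
[424.7 254.9  25. ]
[412.1 422.2  25. ]
tray [502.1 345.1  25. ]
amber [707.3 275.1 100. ]
cup [711.9 193.5 100. ]
timer [358.  207.1  10. ]
ctrl [603.3 487.5  50. ]
knob [537.9  97.3 270. ]
tab [495.3  32.3 275. ]
```

View pics/crop.png

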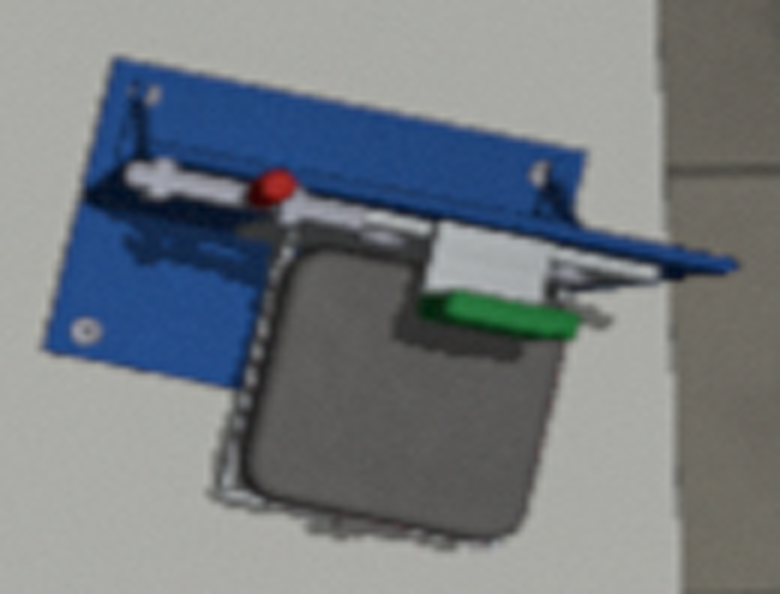

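```bash
python3 - <<'E'
from h import *
tab=tri([ray('top',(409.6,228.2)),ray('scene',(317.2,156.8))]); kn=tri([ray('top',(370.5,204.2)),ray('scene',(297.2,161.6))])
print('tab',tab.round(1),'knob',kn.round(1))
# yaw via foot plate + panel lines: tab rect angle, blue foot corners (crop px)
f=lambda u,v:(325+u/6,170+v/5.4)
a=atz('top',f(118,57),8);b=atz('top',f(585,150),8);c=atz('top',f(42,350),8)
print('foot',a.round(1),b.round(1),c.round(1),np.degrees(np.arctan2(-(a-b)[0],(a-b)[1])),np.degrees(np.arctan2((a-c)[1],(a-c)[0])))
p=eyes.camera_params('wrist');s=env.sense()
R=np.array(p['R']);C=-R.T@p['t'];print('wrist cam in tool',(s['orientation'].T@(C-s['tcp_pos'])).round(1),(s['orientation'].T@R.T).round(2).tolist(),p['mtx'][0][0])
E
```

```text
tab [497.   25.2 256.1] knob [540.2  95.1 262.1]
foot [614.8 111.8   8. ] [571.  -66.3   8. ] [489.8 144.2   8. ] -13.832980725673096 -14.55644227443147
wrist cam in tool [  70.3   -0.6 -141.7] [[0.0, -0.96, -0.28], [1.0, 0.0, -0.0], [0.0, -0.28, 0.96]] 330.68014149899795
```

Request:
{"op": "step_arm", "data": {"motion": [[0, -2.5, -2, -2.5, 0], [0, -5, -4, -5, 0], [0, -8, -6.3, -7.5, 0], [0, -11, -8.7, -10, 0], [0, -14, -11, -12, 0]]}}

```text
t: 1.52
tcp_pos: [239.2, 397.1, 348.6]
orientation: [[-0.97, 0.244, 0.001], [0.244, 0.97, 0.001], [-0.001, 0.001, -1.0]]
wrist_force: [0.8, 0.4, 0.7]
opening: 1.003
finger_force: 0.0
```

Request:
{"op": "step_arm", "data": {"motion": [[0, -3, -2.4, 0, 0], [0, -6, -4.8, 0, 0], [0, -9, -7.2, 0, 0], [0, -12, -9.6, 0, 0], [0, -15, -12, 0, 0]]}}

```text
t: 1.93
tcp_pos: [355.4, 243.5, 347.3]
orientation: [[-0.969, 0.245, 0.001], [0.245, 0.969, 0.0], [-0.001, 0.0, -1.0]]
wrist_force: [0.9, -0.0, -0.7]
opening: 1.0
finger_force: 0.0
```

Request:
{"op": "step_arm", "data": {"motion": [[0, -3, -2.4, 0, 0], [0, -6, -4.8, 0, 0], [0, -9, -7.2, 0, 0], [0, -12, -9.6, 0, 0], [0, -15, -12, 0, 0]]}}

```text
t: 2.35
tcp_pos: [471.5, 90.3, 347.2]
orientation: [[-0.969, 0.246, 0.0], [0.246, 0.969, 0.0], [-0.0, 0.0, -1.0]]
wrist_force: [0.8, 0.9, -0.9]
opening: 1.001
finger_force: 0.0
```

Request:
{"op": "step_arm", "data": {"motion": [[0, -2, -1.5, 0, 0], [0, -2, -1.5, 0, 0], [0, -2, -1.5, 0, 0], [0, -2, -1.5, 0, 0]]}}

```text
t: 2.68
tcp_pos: [486.1, 73.1, 347.1]
orientation: [[-0.97, 0.245, -0.0], [0.245, 0.97, 0.0], [0.0, 0.0, -1.0]]
wrist_force: [-0.5, 0.5, 1.0]
opening: 0.999
finger_force: 0.0
```

```bash
python3 - <<'E'
from h import *
p=eyes.camera_params('wrist'); im=eyes.get_image('wrist'); cv2.imwrite('pics/w1.png',im[:,:,::-1])
print([ (k,proj(p,np.array(X)).round(0)) for k,X in dict(tab=(497,25.2,256),knob=(540.2,95.1,262)).items()])
for k in ['green','red']:
    for b in blobs(im,k,None,30): print(k,b[:2],[np.round(v,1) for v in cv2.minAreaRect(cv2.findNonZero(b[2]))])
E
```

```text
[('tab', array([223., 237.])), ('knob', array([327., 270.]))]
green ([226.3, 236.4], [196, 220, 59, 31, 1070]) [array([225. , 234.3]), array([29.3, 58.8]), np.float64(87.5)]
```

View pics/w1.png

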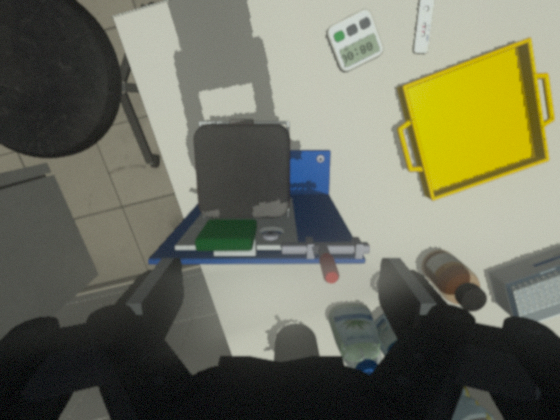

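The wrist view shows the knob with its base near (324,252) and top near (333,278), the tab around (226,236), and the panel edge level at row ~260, so the tool is aligned with the stand.

```bash
python3 - <<'E'
from h import *
p=eyes.camera_params('wrist'); im=cv2.imread('pics/w1.png')[:,:,::-1].copy()
h=cv2.cvtColor(im,cv2.COLOR_RGB2HSV).astype(int)
m=((h[...,0]<10)|(h[...,0]>170))&(h[...,1]>90)
for r in range(246,286,3):
    c=np.where(m[r,310:345])[0]+310; print(r,(c.min(),c.max()) if len(c) else None,end=' ')
print()
g=blobs(im,'green',None,300)[0][2]
for r in range(220,252,3):
    c=np.where(g[r])[0]; print(r,c.min(),c.max(),end=' ')
print()
xs=np.array([.97,-.244,0]);ys=np.array([.244,.97,0])
for n,c in dict(tab=np.array([497,25.2,256.]),kn=np.array([540.2,95.1,261.])).items():
    for z,(hx,hy) in ([(280,(5,20)),(234,(5,20))] if n=='tab' else [(276,(6,6)),(245,(6,6))]):
        q=c.copy();q[2]=z
        print(n,z,[proj(p,q+a*hx*xs+b*hy*ys).round(0).tolist() for a in(-1,1) for b in(-1,1)])
E
```

```text
246 None 249 None 252 None 255 None 258 None 261 None 264 None 267 None 270 None 273 (np.int64(329), np.int64(335)) 276 (np.int64(326), np.int64(337)) 279 (np.int64(326), np.int64(336)) 282 None 285 None 
220 217 252 223 210 252 226 212 253 229 212 252 232 206 250 235 208 249 238 198 248 241 196 251 244 197 250 247 198 249 250 200 202 
tab 280 [[187.0, 243.0], [246.0, 243.0], [188.0, 257.0], [246.0, 257.0]]
tab 234 [[203.0, 221.0], [252.0, 221.0], [203.0, 233.0], [252.0, 233.0]]
kn 276 [[321.0, 272.0], [338.0, 272.0], [320.0, 287.0], [337.0, 287.0]]
kn 245 [[317.0, 254.0], [331.0, 254.0], [316.0, 267.0], [331.0, 267.0]]
```

Request:
{"op": "step_arm", "data": {"motion": [[135, -2.2, 1.8, 1.5, 0], [135, -4.5, 3.6, 3.5, 0], [135, -4.5, 3.6, 3.5, 0], [135, -4.5, 3.6, 3.5, 0], [135, -4.5, 3.6, 3.5, 0]], "newtons": 30}}

```text
t: 3.15
tcp_pos: [538.3, 97.3, 312.8]
orientation: [[-0.97, 0.244, 0.001], [0.244, 0.97, -0.0], [-0.001, 0.0, -1.0]]
wrist_force: [-0.1, 0.1, 0.8]
opening: 0.47
finger_force: 0.0
```

```bash
python3 - <<'E'
from h import *
p=eyes.camera_params('wrist'); im=eyes.get_image('wrist')
s=env.sense();print(s['tcp_pos'].round(1),s['opening'])
t=s['tcp_pos']; print('tip axis proj at z276,261',proj(p,np.array([t[0],t[1],276])).round(0),proj(p,np.array([t[0],t[1],261])).round(0))
cv2.imwrite('pics/w2.png',im[:,:,::-1])
E
```

```text
[538.3  97.  313.3] 0.47174718092743007
tip axis proj at z276,261 [281. 236.] [281. 227.]
```

View pics/w2.png

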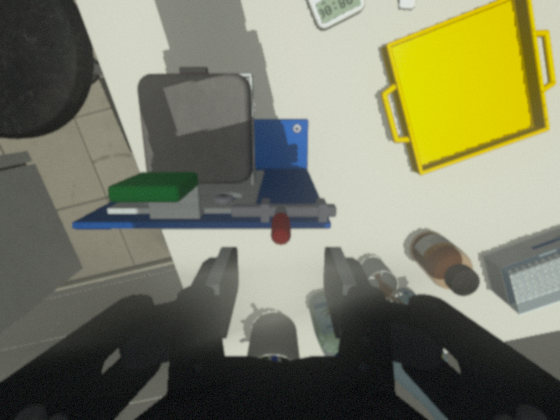

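The knob's top is at (282,237), and the tool axis projects to (281,236), so I'm centred and can descend.

Request:
{"op": "step_arm", "data": {"motion": [[135, 0, 0, 2, 0], [135, 0, 0, 4, 0], [135, 0, 0, 5.5, 0], [135, 0, 0, 6.6, 0], [135, 0, 0, 6.6, 0]]}}

```text
t: 3.62
tcp_pos: [537.7, 96.5, 245.3]
orientation: [[-0.969, 0.245, -0.002], [0.245, 0.969, 0.0], [0.002, -0.0, -1.0]]
wrist_force: [0.2, -0.7, -0.1]
opening: 0.474
finger_force: 0.0
```

Request:
{"op": "step_arm", "data": {"motion": [[235, 0, 0, 0, 0], [235, 0, 0, 0, 0], [235, 0, 0, 0, 0], [235, 0, 0, 0, 0], [235, 0, 0, 0, 0]], "newtons": 25}}

```text
t: 4.03
tcp_pos: [539.2, 96.5, 247.6]
orientation: [[-0.969, 0.245, 0.003], [0.245, 0.969, -0.0], [-0.003, 0.0, -1.0]]
wrist_force: [-2.1, -0.2, 6.9]
opening: 0.13
finger_force: 24.6
```

Request:
{"op": "step_arm", "data": {"motion": [[235, 0, 0.5, 0, 0], [235, 0, 1.0, 0, 0], [235, 0, 1.5, 0, 0], [235, 0, 2.0, 0, 0], [235, 0, 2.2, 0, 0]]}}

```text
t: 4.45
tcp_pos: [544.6, 118.1, 247.6]
orientation: [[-0.97, 0.245, 0.002], [0.245, 0.97, -0.0], [-0.002, 0.0, -1.0]]
wrist_force: [-2.6, -1.4, 6.5]
opening: 0.129
finger_force: 24.7
```

Request:
{"op": "step_arm", "data": {"motion": [[235, 0, 0, 0, 0], [235, 0, 0, 0, 0]]}}

```text
t: 4.62
tcp_pos: [544.6, 118.3, 247.6]
orientation: [[-0.97, 0.245, 0.003], [0.245, 0.97, 0.001], [-0.002, 0.001, -1.0]]
wrist_force: [-1.9, 2.0, 6.8]
opening: 0.126
finger_force: 24.6
```

Request:
{"op": "step_arm", "data": {"motion": [[135, 0, 0, 0, 0], [135, 0, 0, 0, 0], [135, 0, 0, 0, 0], [135, 0, 0, -1, 0], [135, 0, 0, -3, 0]]}}

```text
t: 5.03
tcp_pos: [543.6, 117.7, 274.2]
orientation: [[-0.969, 0.245, -0.005], [0.245, 0.969, -0.0], [0.005, -0.001, -1.0]]
wrist_force: [-0.4, -0.3, 0.9]
opening: 0.467
finger_force: 0.0
```

Request:
{"op": "step_arm", "data": {"motion": [[135, 0, 0, -4, 0], [135, 1, -3, -5, 0], [135, 2.5, -6.5, -5, 0], [135, 2.5, -10, -5, 0], [135, 2.5, -10, -5, 0]]}}

```text
t: 5.45
tcp_pos: [494.3, 23.1, 326.6]
orientation: [[-0.968, 0.249, 0.0], [0.249, 0.968, -0.002], [-0.001, -0.002, -1.0]]
wrist_force: [-0.1, 0.2, -0.1]
opening: 0.47
finger_force: 0.0
```

```bash
python3 - <<'E'
from h import *
p=eyes.camera_params('wrist'); im=eyes.get_image('wrist')
s=env.sense();print(s['tcp_pos'].round(1),s['opening'],s['joints'].round(1))
cv2.imwrite('pics/w3.png',im[:,:,::-1])
np.savez('w3.npz',**{k:np.array(v) for k,v in p.items()})
E
```

```text
[495.   25.  326.4] 0.4713947530081153 [-10.8  13.2  71.4  -0.   95.4 -86.4]
```

View pics/w3.png

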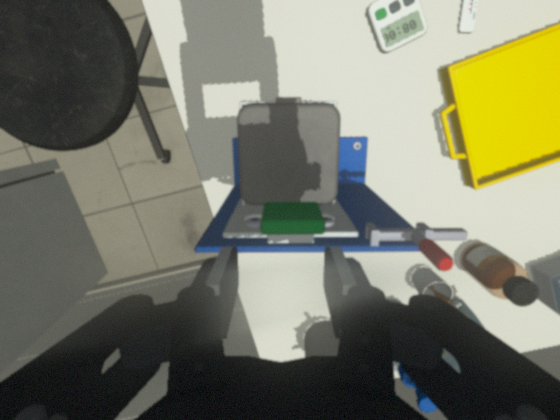

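Catch bolt's end is at column 367, clear of the plate's edge at 357. The tab spans columns 261–325, rows 203–234. I'll fit its box model to the green mask.

```bash
python3 - <<'E'
from h import *
from scipy.optimize import minimize
p=dict(np.load('w3.npz')); im=cv2.imread('pics/w3.png')[:,:,::-1].copy()
h=cv2.cvtColor(im,cv2.COLOR_RGB2HSV).astype(int)
m=((abs(h[...,0]-65)<22)&(h[...,1]>90)&(h[...,2]>20)); w=np.zeros_like(m); w[190:250,240:345]=1; m&=w
print(cv2.boundingRect(m.astype(np.uint8)),m.sum())
def model(v):
    a=np.radians(v[2]);xs=np.array([np.cos(a),np.sin(a),0]);ys=np.array([-np.sin(a),np.cos(a),0])
    P=[proj(p,np.array([v[0],v[1],z])+i*5*xs+j*20*ys) for z in(234,280) for i in(-1,1) for j in(-1,1)]
    I=np.zeros(m.shape,np.uint8); hull=cv2.convexHull(np.array(P,np.float32))
    cv2.fillConvexPoly(I,np.round(hull*16).astype(np.int32),1,shift=4); return I>0
f=lambda v:-(model(v)&m).sum()/(model(v)|m).sum()
r=minimize(f,[497,27,-14.],method='Nelder-Mead',options=dict(initial_simplex=[[497,27,-14],[502,27,-14],[497,32,-14],[497,27,-10]]))
print(r.x.round(1),r.fun)
s=env.sense();a=np.radians(r.x[2]);d=np.array([r.x[0],r.x[1],0])-s['tcp_pos'];print('tool delta',(s['orientation'].T@d).round(1), 'tool yaw',np.degrees(np.arctan2(-s['orientation'][0,1],s['orientation'][1,1])))
E
```

```text
(261, 202, 64, 32) 1801
[493.9  30.2 -14.3] -0.7840661732694819
tool delta [  2.6   4.9 326.4] tool yaw -14.416861984258706
```

Request:
{"op": "step_arm", "data": {"motion": [[145, 0.1, 0.4, 0, 7], [145, 0.1, 0.4, 0, 14], [145, 0.1, 0.4, 0, 21], [145, 0.1, 0.4, 0, 28], [145, 0.1, 0.4, 0, 35]]}}

```text
t: 5.92
tcp_pos: [495.9, 32.0, 325.8]
orientation: [[-0.649, 0.76, -0.0], [0.76, 0.649, 0.0], [0.001, -0.0, -1.0]]
wrist_force: [-0.5, -0.3, -0.2]
opening: 0.431
finger_force: 0.0
```

Request:
{"op": "step_arm", "data": {"motion": [[145, 0, 0, 0, 7], [145, 0, 0, 0, 14], [145, 0, 0, 0, 21], [145, 0, 0, 0, 28], [145, 0, 0, 0, 35]]}}

```text
t: 6.33
tcp_pos: [495.9, 32.0, 325.8]
orientation: [[-0.096, 0.995, -0.0], [0.995, 0.096, 0.0], [0.0, -0.0, -1.0]]
wrist_force: [0.0, -0.1, -0.0]
opening: 0.43
finger_force: 0.0
```

Request:
{"op": "step_arm", "data": {"motion": [[145, 0, 0, 0, 7], [145, 0, 0, 0, 14], [145, 0, 0, 0, 20], [145, 0, 0, 0, 20], [145, 0, 0, 0, 20]]}}

```text
t: 6.75
tcp_pos: [495.8, 31.7, 325.8]
orientation: [[0.241, 0.97, -0.0], [0.97, -0.241, 0.0], [0.0, -0.0, -1.0]]
wrist_force: [0.1, 0.4, -0.5]
opening: 0.426
finger_force: 0.0
```

```bash
python3 - <<'E'
from h import *
p=eyes.camera_params('wrist'); im=eyes.get_image('wrist')
s=env.sense();print(s['tcp_pos'].round(1),s['opening'],s['joints'].round(1),np.round(s['orientation'],3).tolist())
t=s['tcp_pos']; print([proj(p,np.array([t[0],t[1],z])).round(0) for z in (280,234)])
cv2.imwrite('pics/w4.png',im[:,:,::-1])
np.savez('w4.npz',**{k:np.array(v) for k,v in p.items()})
E
```

```text
[495.8  31.6 325.9] 0.4327098679738123 [-10.   13.3  71.2   0.   95.4   3.9] [[0.241, 0.97, -0.0], [0.97, -0.241, 0.0], [0.0, -0.0, -1.0]]
[array([281., 229.]), array([281., 207.])]
```

View pics/w4.png

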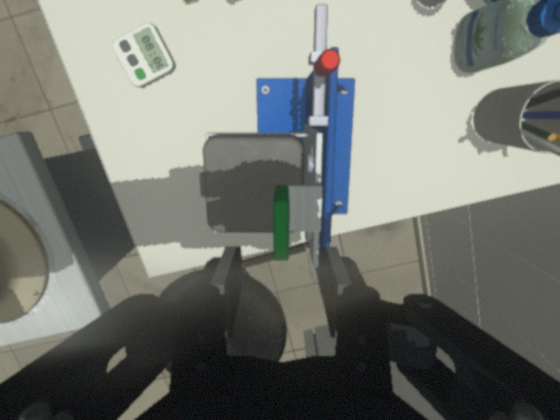

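The tab is at columns 275–290 and rows 186–260, with the tool axis at (281,229), so it is centred and parallel. Descending and gripping.

Request:
{"op": "step_arm", "data": {"motion": [[145, 0, 0.05, 2, 0], [145, 0, 0.05, 4, 0], [145, 0, 0.05, 6, 0], [145, 0, 0.05, 7.4, 0], [145, 0, 0.05, 8.2, 0]]}}

```text
t: 7.22
tcp_pos: [495.6, 31.3, 242.4]
orientation: [[0.243, 0.97, -0.003], [0.97, -0.243, 0.0], [-0.0, -0.003, -1.0]]
wrist_force: [0.8, 0.1, 0.2]
opening: 0.43
finger_force: 0.0
```

Request:
{"op": "step_arm", "data": {"motion": [[145, 0, 0, 0, 0], [185, 0, 0, 0, 0], [200, 0, 0, 0, 0], [240, 0, 0, 0, 0], [240, 0, 0, 0, 0]], "newtons": 40}}

```text
t: 7.63
tcp_pos: [496.6, 31.0, 245.1]
orientation: [[0.245, 0.97, 0.003], [0.97, -0.245, -0.0], [0.0, 0.003, -1.0]]
wrist_force: [-0.4, -0.3, 3.3]
opening: 0.11
finger_force: 42.7
```

Request:
{"op": "step_arm", "data": {"motion": [[245, 0, 0, 0, 0], [245, 0, 0, 0, 0], [245, 0, 0, 0, 0]], "newtons": 80}}

```text
t: 7.88
tcp_pos: [496.6, 31.0, 245.0]
orientation: [[0.245, 0.97, 0.002], [0.97, -0.245, -0.0], [0.0, 0.002, -1.0]]
wrist_force: [-1.0, 0.9, 6.0]
opening: 0.102
finger_force: 78.9
```

Request:
{"op": "step_arm", "data": {"motion": [[245, 0, 0, -0.5, 0], [245, 0, 0, -1.0, 0], [245, 0, 0, -1.5, 0], [245, 0, 0, -2.0, 0], [245, 0, 0, -2.2, 0]]}}

```text
t: 8.3
tcp_pos: [496.2, 31.0, 266.8]
orientation: [[0.245, 0.969, 0.001], [0.969, -0.245, -0.0], [0.0, 0.001, -1.0]]
wrist_force: [-0.4, -0.1, -4.0]
opening: 0.103
finger_force: 78.0
```

Request:
{"op": "step_arm", "data": {"motion": [[245, 0, 0, 0, 0], [245, 0, 0, 0, 0], [245, 0, 0, 0, 0]]}}

```text
t: 8.55
tcp_pos: [495.9, 31.0, 265.8]
orientation: [[0.245, 0.969, -0.001], [0.969, -0.245, 0.0], [-0.0, -0.001, -1.0]]
wrist_force: [0.4, -0.1, -4.4]
opening: 0.099
finger_force: 78.0
```

Request:
{"op": "step_arm", "data": {"motion": [[245, 0, 0, -0.1, 0], [245, 0, -0.3, -0.1, 0], [245, 0, -0.7, -0.1, 0], [245, 0, -1.1, -0.1, 0], [245, 0, -1.5, -0.1, 0]]}}

```text
t: 8.97
tcp_pos: [481.0, 34.9, 267.0]
orientation: [[0.245, 0.969, -0.0], [0.969, -0.245, 0.0], [-0.0, -0.0, -1.0]]
wrist_force: [-0.6, 0.8, -3.6]
opening: 0.108
finger_force: 78.1
```

Request:
{"op": "step_arm", "data": {"motion": [[245, 0, -0.4, 0, 0], [245, 0, -0.8, 0, 0], [245, 0, -1.0, 0, 0], [245, 0, -1.0, 0, 0]]}}

```text
t: 9.3
tcp_pos: [471.4, 37.3, 267.2]
orientation: [[0.245, 0.969, 0.0], [0.969, -0.245, -0.0], [0.0, 0.0, -1.0]]
wrist_force: [0.6, 0.0, -3.2]
opening: 0.105
finger_force: 78.0
```

Request:
{"op": "step_arm", "data": {"motion": [[245, 0, -1, -0.2, 0], [245, 0, -2.5, -0.4, 0], [245, 0, -4.5, -0.7, 0], [245, 0, -6.5, -1, 0], [245, 0, -7.5, -1, 0]]}}

```text
t: 9.72
tcp_pos: [397.1, 56.2, 277.6]
orientation: [[0.245, 0.97, 0.0], [0.97, -0.245, 0.0], [0.0, 0.0, -1.0]]
wrist_force: [1.1, -0.0, -4.0]
opening: 0.11
finger_force: 78.5
```

Request:
{"op": "step_arm", "data": {"motion": [[245, 1, -0.1, 0, 0], [245, 2.5, -0.3, 0, 0], [245, 4.5, -0.5, 0, 0], [245, 6.5, -0.7, 0, 0], [245, 8.5, -0.9, 0, 0]]}}

```text
t: 10.13
tcp_pos: [411.3, 141.0, 277.1]
orientation: [[0.246, 0.969, 0.0], [0.969, -0.246, -0.0], [0.0, 0.0, -1.0]]
wrist_force: [-0.1, -0.6, -4.0]
opening: 0.107
finger_force: 78.4
```

Request:
{"op": "step_arm", "data": {"motion": [[245, 2, -0.2, 0, 0], [245, 4, -0.4, 0, 0], [245, 6, -0.6, 0, 0], [245, 7.8, 0.3, 0, 0], [245, 9.5, 1, 0, 0]]}}

```text
t: 10.55
tcp_pos: [444.5, 230.9, 277.1]
orientation: [[0.245, 0.97, 0.001], [0.97, -0.245, 0.0], [0.0, 0.001, -1.0]]
wrist_force: [1.2, -0.1, -3.0]
opening: 0.102
finger_force: 78.5
```

Request:
{"op": "step_arm", "data": {"motion": [[245, 1.8, 0.8, 0, 0], [245, 3.6, 1.6, 0, 0], [245, 5.4, 2.4, 0, 0], [245, 7.2, 3.2, 0, 0], [245, 9, 4, 0, 0]]}}

```text
t: 10.97
tcp_pos: [505.6, 308.0, 276.8]
orientation: [[0.245, 0.969, -0.0], [0.969, -0.245, -0.0], [-0.0, -0.0, -1.0]]
wrist_force: [0.8, 0.4, -3.5]
opening: 0.111
finger_force: 78.4
```

Request:
{"op": "step_arm", "data": {"motion": [[245, 1.6, 0.8, 0, -3], [245, 2.9, 1.5, 0, -7], [245, 3.8, 2, 0, -11], [245, 4.3, 2.2, 0, -15], [245, 4.5, 2.3, 0, -18.4]]}}

```text
t: 11.38
tcp_pos: [538.9, 345.9, 276.2]
orientation: [[-0.077, 0.997, -0.001], [0.997, 0.077, -0.0], [-0.0, -0.001, -1.0]]
wrist_force: [0.2, 0.1, -3.4]
opening: 0.108
finger_force: 78.5
```

```bash
python3 - <<'E'
from h import *
im=eyes.get_image('top'); w=eyes.get_image('wrist')
s=env.sense();O=s['orientation'];t=s['tcp_pos'];print(s['t'],t.round(1),s['opening'],s['joints'].round(1),np.round(O,3).tolist(),s['wrist_force'].round(1),s['moment'].round(2))
d=np.array([530,347.2,0])-t; print('tool delta',(O.T@d).round(1))
cv2.imwrite('pics/p5.png',np.hstack([im[140:340,130:430],w[60:260,130:430]])[:,:,::-1])
E
```

```text
11.4833 [538.6 345.5 276.4] 0.10805472472244171 [22.1 30.  53.3 -0.  96.8 17.8] [[-0.074, 0.997, -0.001], [0.997, 0.074, -0.0], [-0.0, -0.001, -1.0]] [-0.7  0.2 -3.8] [-0.01 -0.05 -0.01]
tool delta [  2.4  -8.3 276.4]
```

View pics/p5.png

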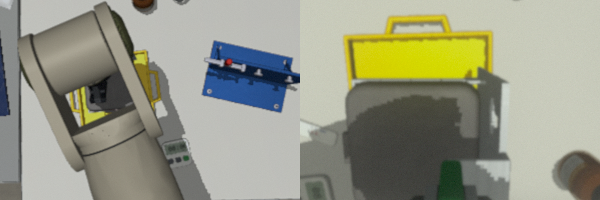

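In the wrist crop the tray's far (+y) rim corners are at full-picture pixels (175,96) and (324,93), parallel to the bin's edges. I'll check the tray's middle with these.

```bash
python3 - <<'E'
from h import *
a=atz('wrist',(175,96),27);b=atz('wrist',(324,93),27);print(a.round(1),b.round(1),np.linalg.norm(a-b),np.degrees(np.arctan2((b-a)[1],(b-a)[0])))
x=(b-a)/np.linalg.norm(b-a);c=(a+b)/2-84*np.array([-x[1],x[0],0]);print('centre',c.round(1))
E
```

```text
[413.5 420.   27. ] [580.3 435.7  27. ] 167.49068784891003 5.37777475751036
centre [504.8 344.3  27. ]
```

Request:
{"op": "step_arm", "data": {"motion": [[245, 0, -0.3, 0.5, 0], [245, 0.1, -0.7, 1.5, 0], [245, 0.1, -0.7, 3, 0], [245, 0.1, -0.7, 4.5, 0], [245, 0.1, -0.7, 5.5, 0]]}}

```text
t: 11.9
tcp_pos: [530.5, 345.3, 220.4]
orientation: [[-0.072, 0.997, -0.002], [0.997, 0.072, -0.001], [-0.001, -0.002, -1.0]]
wrist_force: [-0.0, -0.9, -3.9]
opening: 0.104
finger_force: 78.5
```

Request:
{"op": "step_arm", "data": {"motion": [[245, 0, 0, 0.5, 0], [245, 0, 0, 0.9, 0], [245, 0, 0, 1.2, 0], [245, 0, 0, 1.4, 0], [245, 0, 0, 1.4, 0]]}}

```text
t: 12.32
tcp_pos: [531.4, 345.7, 208.1]
orientation: [[-0.073, 0.997, 0.0], [0.997, 0.073, 0.0], [0.0, 0.0, -1.0]]
wrist_force: [-0.2, -0.4, -4.0]
opening: 0.103
finger_force: 78.5
```

Request:
{"op": "step_arm", "data": {"motion": [[245, 0, 0, 0.1, 0], [245, 0, 0, 0.2, 0], [245, 0, 0, 0.3, 0], [245, 0, 0, 0.3, 0]]}}

```text
t: 12.65
tcp_pos: [531.4, 345.7, 205.0]
orientation: [[-0.073, 0.997, -0.0], [0.997, 0.073, -0.0], [-0.0, -0.0, -1.0]]
wrist_force: [0.2, 0.6, -4.0]
opening: 0.106
finger_force: 78.5
```

Request:
{"op": "step_arm", "data": {"motion": [[245, 0, 0, 0.1, 0], [245, 0, 0, 0.1, 0], [245, 0, 0, 0.15, 0], [245, 0, 0, 0.15, 0]]}}

```text
t: 12.98
tcp_pos: [531.9, 345.8, 204.7]
orientation: [[-0.073, 0.997, 0.002], [0.997, 0.073, 0.001], [0.001, 0.002, -1.0]]
wrist_force: [1.8, -0.7, 4.8]
opening: 0.108
finger_force: 79.8
```

Request:
{"op": "step_arm", "data": {"motion": [[245, 0, 0, -0.05, 0], [245, 0, 0, -0.05, 0], [245, 0, 0, -0.05, 0]], "newtons": 20}}

```text
t: 13.23
tcp_pos: [531.7, 345.8, 204.7]
orientation: [[-0.073, 0.997, 0.001], [0.997, 0.073, 0.001], [0.0, 0.001, -1.0]]
wrist_force: [1.6, -0.7, 5.8]
opening: 0.106
finger_force: 79.9
```

Request:
{"op": "step_arm", "data": {"motion": [[215, 0, 0, 0, 0], [200, 0, 0, 0, 0], [180, 0, 0, 0, 0], [150, 0, 0, 0, 0], [150, 0, 0, 0, 0]]}}

```text
t: 13.65
tcp_pos: [531.3, 345.7, 203.8]
orientation: [[-0.073, 0.997, -0.001], [0.997, 0.073, -0.0], [-0.0, -0.001, -1.0]]
wrist_force: [0.3, -0.6, 0.2]
opening: 0.41
finger_force: 0.0
```

Released cleanly; now I'll retreat up and sideways, then check.

Request:
{"op": "step_arm", "data": {"motion": [[150, 0, 0, -1, 0], [150, 0, 0, -2.5, 0], [150, 0, 0, -4.5, 0], [150, 0, 0, -7, 0], [150, 0, 0, -10, 0]]}}

```text
t: 14.07
tcp_pos: [530.9, 345.5, 304.9]
orientation: [[-0.073, 0.997, -0.002], [0.997, 0.073, -0.001], [-0.001, -0.002, -1.0]]
wrist_force: [0.7, -0.2, 0.8]
opening: 0.411
finger_force: 0.0
```

Request:
{"op": "step_arm", "data": {"motion": [[150, 0, -3, -2, 0], [150, 0, -6, -3, 0], [150, 0, -9, -3, 0], [150, 0, -12, -3, 0], [150, 0, -14, -3, 0]]}}

```text
t: 14.48
tcp_pos: [389.3, 335.2, 335.5]
orientation: [[-0.074, 0.997, 0.001], [0.997, 0.074, 0.001], [0.001, 0.001, -1.0]]
wrist_force: [-0.1, -0.1, -0.1]
opening: 0.413
finger_force: 0.0
```

```bash
python3 - <<'E'
from h import *
im=eyes.get_image('scene'); w=eyes.get_image('wrist')
s=env.sense();print(s['t'],s['tcp_pos'].round(1),s['wrist_force'].round(1))
cv2.imwrite('pics/p6.png',cv2.resize(np.hstack([im[140:360,130:410],w[:,25:][::2,::2][:210]] if 0 else [im[140:360,130:410],cv2.resize(w,(293,220))]),None,fx=1.38,fy=1.38)[:,:,::-1])
E
```

```text
14.5833 [389.3 335.5 336.1] [-0.1  0.3  0.7]
```

View pics/p6.png

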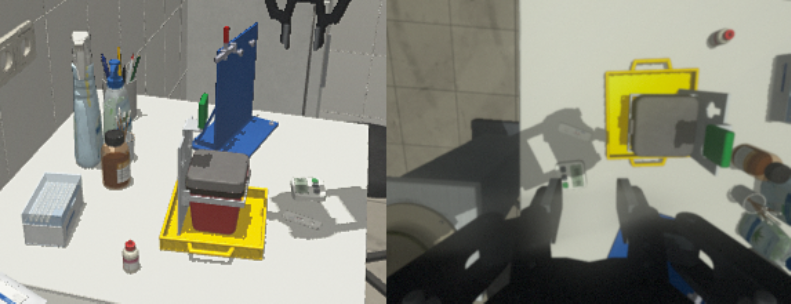

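The bin stands upright in the middle of the tray (crop ~(215,205)). The catch is drawn, the bystanders are where they were, and the gripper is clear.

```bash
python3 -c "
from workcell import order
print(order.sign_off())"
```

```text
the job is handed in; nothing more can be done
None
```

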